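Square up a circuit module in the corner stop and lay it on the inspection stage

ROBOT

A 6-joint arm with a two-finger parallel gripper is mounted at the origin on the work surface. World frame = base frame: x ahead of the robot, y to its left, z up, the work surface at z = 0. Lengths are in m, angles in rad, forces in N, time in s.
With the tool pointing down it reaches from about 0.275 to 0.725 m from the base axis. Payload 5.6 kg.
Tool frame: the origin (TCP) lies on the centre line of the jaws, within the pads' length; the fingertips stand 19 mm ahead of it and the grasp point (between the pads) is the TCP (r.tcp_to_tips is the distance from the TCP to the fingertips, in m); z points along the fingers, y is the line along which they close (so a half turn about z gives the same grasp; the last joint's range is limited). The gripper opens to 85 mm and grips with 20 to 120 N. Pads are 22 mm wide; open, the fingers measure 114 mm over their backs; the gripper's body (76 mm by 85 mm) begins 54 mm behind the grasp point. The pads swing forward as they close: fully open they stand 13 mm farther back than shut.
Start: joints at [-1.035, 0.255, 0.108, 0, -1.424, -0.285], TCP at [0.137, -0.533, 0.25] pointing down, gripper open.
Joint ranges: [-2.95, 2.95], [-1.21, 1.97], [-1.09, 1.5], [-2.87, 1.71], [-2.94, -0.07], [-3.05, 3.05]. Speed limits (rad/s): [2.57, 2.57, 3.14, 3.14, 3.14, 3.14].

INTERFACE

Orientations are given as a rotation vector (axis times angle).
In Python, from workcell import sensors, vision, r gives the robot as it stands.
- The arm moves only by the tool move_arm, never from a script. Its argument "motion" is a list of rows, each an object with "slide": the shift along the tool's x, y, z in mm, a list of three; "dr": the turn, a rotation vector about the tool's x, y, z in rad, a list of three; "hand": the finger opening in mm, from 0 to 85.4. A call has 1 to 12 rows; each row is the pose to reach, as a shift and turn from the pose commanded when the call began, along the tool's axes at that moment; what a row does not reach only later rows make up. A row lasts 1/8 s, in which the tool goes at most 62.5 mm and 10.7 degrees, less where a joint would pass 70% of its speed; a pose out of reach is approached as far as the arm can. A call with a gripper value outside its range is refused whole. The fingers move at their own pace and stop on an object; "grip_force" is the grip in N (left out, the last holds). Time passes only in rows, so rows that repeat a pose let the fingers close. It gives the time, the measured TCP pose, the force, the opening and the grip force at its end, in the units of the state.
- sensors.get_obs(): the state, without advancing time (a new reading comes with each control period).
- vision.snapshot(name): name is "side" or "top" or "wrist"; returns a dict with "frame" (480x640x3 uint8, red, green, blue), "z_map" (480x640 float32, m along the optical axis (not along the pixel's ray), 0 where there is no reading), "K" (3x3 intrinsics, pixels), "pose" (4x4, takes a point from camera to world coordinates). Camera axes: x right, y up, looking along -z (the intrinsics and any distortion apply to the point x, -y, -z); pixel columns grow to the right and rows downward; lengths in m; the calibration is good to about 2 mm. A picture is of the moment at which its call begins.
- r.sign_off(): hands the job in; it is judged then, once.
The state is a dict: "clock": time; "qpos": joint angles; "joint_velocities": joint speeds; "joint_torque": joint torques, N m; "eef_pos": TCP position; "eef_rot": TCP orientation; "ft_force": force on the tool from outside, world axes, zero at the start; "moment": the same for the moment, N m; "width": finger opening in m; "grip_force": force on a finger pad.
Only numpy, scipy, OpenCV 4.12 (cv2) and the standard library are available. Lean on these libraries where they do the work, as an engineer would, in place of code of your own. Each camera call takes 0.05 s, during which the arm holds its last target. There are 200 camera calls.

TASK

Slide the long narrow circuit module along the bench, without lifting it, into the corner stop until it lies against the end rail and both stop blocks, and let go of it there. Then pick it up and lay it flat on the middle of the inspection stage, lengthways along the stage. Leave the square module where it lies.

Things in the scene. Friction and masses are not known exactly. Their poses are not given: they have to be found in the camera images.
- long_module: Long circuit module: green board on an aluminium plate, a loose flat slab 50 (own x) by 120 (own y) by 10 mm thick, 0.11 to 0.23 kg; chips on top, up to 6 mm, give no contact. Origin: centre of its underside; z up. Starts on the bench (z = 0) 15 to 20 cm from home, on the stop's -x side (nearer the robot) or its +y side, turned up to 12 degrees from the stop's axes.
- stop: Corner stop, fixed bright steel, 14 mm high, on a dark sheet. Origin: on the bench, where the long module's origin lies when home. x away from robot, y left, roughly. Two stop blocks touch the module's far long side: faces at x = +25 mm, y = -61 to -37 and +37 to +61, 12 mm thick, free gap between. End rail touches its right short end: face at y = -60 mm, x = -25 to +37, 12 mm thick. -x and +y sides open.
- stage: Inspection stage, fixed, right of the stop: flat black slab with grey top, 110 (own x) by 160 mm (own y, its length), top 20 mm above the bench. Origin: on the bench under the slab's centre; x roughly away from the robot. A thin post with a small camera head, up to 120 mm high, stands beyond the far edge, 90 to 130 mm from the origin along +x.
- square_module: Square circuit module, a bystander: same build, 60 by 60 by 10 mm, loose on the bench. It lies in the one of the two places (stop's -x side or +y side) that the long module does not take, clear of that one's straight way home. Origin: centre of its underside.
Not all that is in view belongs to the job. Leave any turquoise or yellow look-alike of the long_module alone.

How it is judged:
On the way:
1. the long module lies home in the corner stop, let go (x of long_module in the frame of stop between -0.01 and 0.01 m and y of long_module in the frame of stop between -0.01 and 0.01 m and height (world z) of long_module below 0.006 m and angle between the y axis of long_module and the y axis of stop, either way round below 0.175 rad and linear speed of long_module below 0.02 m/s and contact force between long_module and the fingers below 0.3 N), for 0.2 s.
At the end, for the whole second after the job is handed in: The long module, first brought home in the corner stop (within 10 mm each way and 10 degrees, let go for 0.2 s), lies flat on the inspection stage, its centre within 20 mm of the stage's centre, its length within 15 degrees of the stage's length, released and at rest (horizontal distance between long_module and stage below 0.02 m and angle between the y axis of long_module and the y axis of stage, either way round below 0.26 rad and angle between long_module's own z axis and vertical below 0.1 rad and z of long_module in the frame of stage between 0.014 and 0.026 m and linear speed of long_module below 0.02 m/s and contact force between long_module and the fingers below 0.3 N); the robot touches nothing.
It fails at once if the long module is lifted more than 15 mm off the bench in the area where it starts (60 mm or more from home, on the stop's open -x or +y side) (height (world z) of long_module between 0.015 and 0.06 m and ((x of long_module in the frame of stop below -0.06 m and y of long_module in the frame of stop above -0.04 m) or y of long_module in the frame of stop above 0.06 m)).
It fails at once if the square module is moved more than 20 mm (distance of square_module from where it was at the start of the episode above 0.02 m).
It also fails if it takes over 59 s, if anything falls off the work surface, if the arm or the gripper's body presses on something with over 40 N, if the wrist force passes 120 N, or if a joint passes its speed limit or range.

## Working session

There is one attempt and no reset: what is moved stays moved. The work goes in short steps, Python scripts to look and compute and a tool call to move; the robot and the scene stay as the last step left them, time stands still between calls to the robot, and variables do not carry over. Pictures are saved under pics/ and viewed, at most 10 in all, crops included, and the job is handed in when it is done.

Besides the shell and the picture viewer there is one more tool, called after "Emit:" as a command line: name --argument value ..., lists and objects as JSON in quotes. move_arm: Moves the arm, as the interface text tells. Its arguments: {"type":"object","properties":{"motion":{"type":"array"},"grip_force":{"type":"number"}},"required":["motion"]}

```bash
mkdir -p pics; ls; python3 - <<'E'
from workcell import sensors, vision, r
import cv2,numpy as np
o=sensors.get_obs();print(o)
for n in("top","side"):
    s=vision.snapshot(n);cv2.imwrite(f"pics/{n}0.png",s["frame"][:,:,::-1]);np.savez(f"{n}0.npz",**s);print(n,s["K"],s["pose"],[k for k in s])
E
```

```text
pics
{'clock': 0.0, 'qpos': array([-1.03539465e+00,  2.55780541e-01,  1.07016851e-01, -5.05794781e-04,
       -1.42391969e+00, -2.84596266e-01]), 'joint_velocities': array([-0.00088071, -0.00043475, -0.00023409, -0.00018965,  0.00023734,
        0.00079652]), 'joint_torque': array([ 9.33466799e-04, -3.86630237e+01,  2.37935901e+01,  5.36467999e+00,
       -6.21475599e-03, -2.06455644e-05]), 'eef_pos': array([ 0.13645253, -0.53232723,  0.24937822]), 'eef_rot': array([ 3.92779501e-01, -3.11664503e+00, -3.03146283e-03]), 'ft_force': array([-0.2873999 ,  0.67227905, -0.50898908]), 'moment': array([-0.01199931, -0.02200185,  0.0186009 ]), 'grip_force': 0.0, 'width': 0.08559463629459954}
top [[465.34610873   0.         324.13580293]
 [  0.         465.34610873 248.41670394]
 [  0.           0.           1.        ]] [[-0.00871122  0.99060064 -0.13650818  0.30796635]
 [-0.99994088 -0.007741    0.00763662 -0.06961244]
 [ 0.00650813  0.13656663  0.99060951  0.87704998]
 [ 0.          0.          0.          1.        ]] ['frame', 'z_map', 'K', 'pose']
side [[532.09543732   0.         320.78366462]
 [  0.         532.09543732 240.01555687]
 [  0.           0.           1.        ]] [[-0.94837106  0.18856131 -0.25502344  0.18438501]
 [-0.31715177 -0.57055576  0.75754926  0.68654142]
 [-0.00266061  0.79931893  0.60090113  0.63315105]
 [ 0.          0.          0.          1.        ]] ['frame', 'z_map', 'K', 'pose']
```

View pics/top0.png

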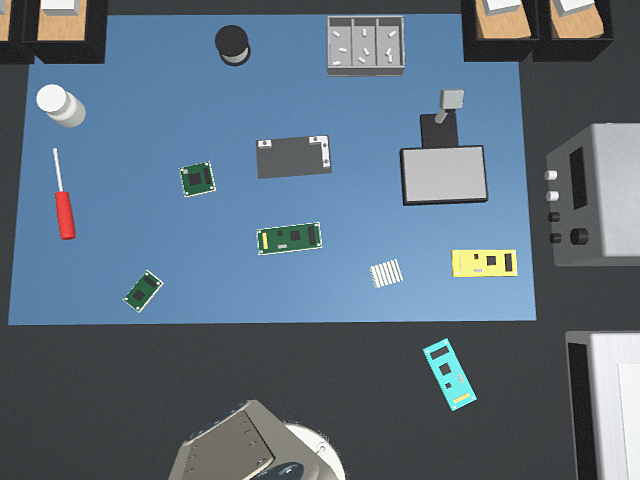

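View pics/side0.png

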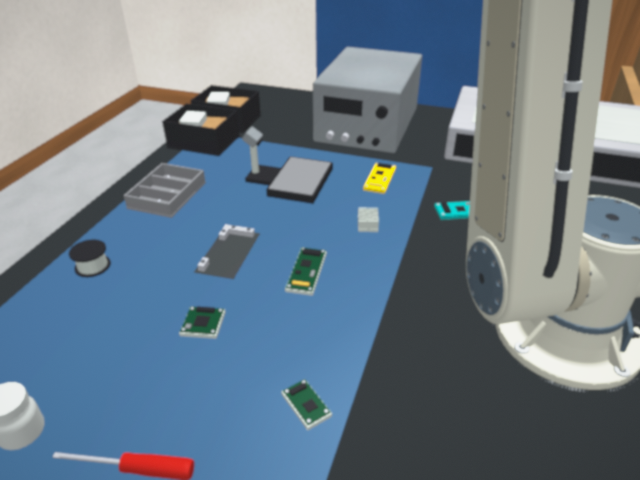

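The top view shows the long module at (289,238) on the stop's -x side, with the stop at (293,157) and the stage top at (444,175). The square module is at (198,179) and the camera post near (450,100). The side view shows the same: module (306,270), stop (228,250), stage (300,177). The yellow and turquoise look-alikes are distractors.

```bash
cat > h.py <<'E'
import numpy as np,cv2
def rays(s,px):
    px=np.atleast_2d(px).astype(float);K=s["K"];P=s["pose"]
    d=np.c_[(px[:,0]-K[0,2])/K[0,0],-(px[:,1]-K[1,2])/K[1,1],-np.ones(len(px))]@P[:3,:3].T
    return P[:3,3],d
def plane(s,px,z):
    c,d=rays(s,px);return c+d*((z-c[2])/d[:,2])[:,None]
def tri(s1,p1,s2,p2):
    c1,d1=rays(s1,p1);c2,d2=rays(s2,p2);A=np.c_[d1[0],-d2[0]]
    t=np.linalg.lstsq(A,c2-c1,rcond=None)[0];a=c1+d1[0]*t[0];b=c2+d2[0]*t[1];return (a+b)/2,np.linalg.norm(a-b)
def hsv(s):return cv2.cvtColor(s["frame"],cv2.COLOR_RGB2HSV)
def blobs(m,amin):
    m=cv2.morphologyEx(m.astype(np.uint8),cv2.MORPH_CLOSE,np.ones((5,5)))
    cs=cv2.findContours(m,cv2.RETR_EXTERNAL,cv2.CHAIN_APPROX_NONE)[0]
    return [c for c in cs if cv2.contourArea(c)>amin]
def rect(s,c,z):
    w=plane(s,c[:,0,:],z)[:,:2].astype(np.float32)*1000
    (x,y),(a,b),t=cv2.minAreaRect(w)
    if a>b:a,b,t=b,a,t-90   # b long; t = dir of short side (deg)
    return np.round([x,y,a,b,(t+90)%180-90],1)
E
python3 - <<'E'
from h import *
S={n:dict(np.load(n+"0.npz")) for n in("top","side")}
cen={}
for n,s in S.items():
    H=hsv(s);h,sa,v=[H[...,i].astype(int) for i in range(3)]
    g=(h>40)&(h<85)&(sa>80)
    st=(sa<40)&(v>110); dk=(sa<60)&(v>45)&(v<100)
    for lab,m in(("green",g),("bright",st),("dark",dk)):
        for c in blobs(m,25):
            x,y,w,hh=cv2.boundingRect(c)
            M=cv2.moments(c);p=(M['m10']/M['m00'],M['m01']/M['m00'])
            if w>200 or not(130<p[0]<520 and 90<p[1]<330):continue
            print(n,lab,np.round(p,1),cv2.contourArea(c),"rect@0,10,20:",*(rect(s,c,z) for z in((.01,) if lab=="green" else (0,.014,.02))))
E
```

```text
top green [142.  290.9] 614.5 rect@0,10,20: [351.3 262.2  35.9  65.2  51.9]
top green [288.5 237.9] 1351.5 rect@0,10,20: [448.1  -9.1  45.2 114.4   6.6]
top green [196.5 178.4] 742.0 rect@0,10,20: [564.9 167.2  54.6  55.3 -77.4]
top bright [151.1 289.8] 127.5 rect@0,10,20: [351.3 263.8  42.1  71.4  51.9] [350.6 258.4  41.5  70.2  51.9] [350.3 256.2  41.2  69.8  51.9]
top bright [385.4 273.3] 575.5 rect@0,10,20: [ 380.7 -192.    41.7   54.4   16.1] [ 379.6 -190.1   41.1   53.5   16.1] [ 379.1 -189.3   40.8   53.1   16.1]
top bright [292.2 245. ] 121.0 rect@0,10,20: [448.7  -8.7  50.9 122.1   6.7] [446.5  -9.7  50.1 120.1   6.7] [445.5 -10.1  49.7 119.3   6.7]
top bright [183.5 170.9] 29.0 rect@0,10,20: [581.  195.6  15.   18.6 -80.3] [576.7 191.3  14.8  18.3 -80.3] [574.8 189.5  14.7  18.2 -80.3]
top bright [203.6 186. ] 95.0 rect@0,10,20: [566.4 168.8  61.8  62.  -77.4] [562.3 165.   60.8  61.  -77.4] [560.5 163.4  60.4  60.6 -77.4]
top bright [444.  173.6] 3958.0 rect@0,10,20: [ 574.7 -311.5  103.2  155.8    2.1] [ 570.5 -307.7  101.6  153.3    2.1] [ 568.6 -306.   100.9  152.3    2
[... 3944 characters left out ...]
458.7 -70.1  12.5  33.4 -84.6] [452.6 -53.3  12.2  32.7 -84.6] [450.  -46.2  12.1  32.4 -84.6]
side dark [228.3 255. ] 1266.0 rect@0,10,20: [610.9 -19.9  72.5 136.2   4.4] [601.5  -4.3  70.9 133.2   4.4] [597.5   2.4  70.3 131.9   4.4]
side dark [279.8 182.1] 588.5 rect@0,10,20: [ 608.2 -322.7  174.2  177.9  -87.9] [ 598.9 -300.3  170.3  174.   -87.9] [ 594.9 -290.8  168.7  172.3  -87.9]
side dark [381.3 111.9] 132.0 rect@0,10,20: [ 483.1 -756.3   37.   101.1    5.2] [ 476.5 -724.4   36.2   98.9    5.2] [ 473.6 -710.7   35.8   97.9    5.2]
side dark [342.5 105.5] 622.5 rect@0,10,20: [ 606.2 -767.6  120.4  152.1   14.9] [ 596.9 -735.4  117.8  148.8   14.9] [ 592.9 -721.6  116.6  147.3   14.9]
```

Emit:
move_arm --motion '[{"slide": [-20, 20, 3], "dr": [0, 0, -0.1], "hand": 85}, {"slide": [-60, 60, 10], "dr": [0, 0, -0.24], "hand": 85}, {"slide": [-103, 103, 17], "dr": [0, 0, -0.38], "hand": 85}, {"slide": [-146, 146, 24], "dr": [0, 0, -0.52], "hand": 85}, {"slide": [-189, 189, 31], "dr": [0, 0, -0.66], "hand": 85}, {"slide": [-232, 231, 38], "dr": [0, 0, -0.8], "hand": 85}, {"slide": [-275, 273, 45], "dr": [0, 0, -0.94], "hand": 85}, {"slide": [-318, 316, 52], "dr": [0, 0, -1.08], "hand": 85}, {"slide": [-361, 359, 59], "dr": [0, 0, -1.22], "hand": 85}, {"slide": [-400, 398, 65], "dr": [0, 0, -1.34], "hand": 85}, {"slide": [-431, 429, 70], "dr": [0, 0, -1.435], "hand": 85}, {"slide": [-431, 429, 70], "dr": [0, 0, -1.435], "hand": 85}]'

```text
clock: 1.6
eef_pos: [0.4481, -0.0081, 0.1792]
eef_rot: [2.348, -2.084, -0.002]
ft_force: [0.6, -0.7, -0.2]
width: 0.085
grip_force: 0.0
```

```bash
cat > look.py <<'E'
from h import *;import sys
from workcell import sensors,vision
from scipy.spatial.transform import Rotation as R
o=sensors.get_obs();M=R.from_rotvec(o["eef_rot"]).as_matrix()
print(o["clock"],"tcp",(o["eef_pos"]*1000).round(1),"toolx yaw",np.degrees(np.arctan2(M[1,0],M[0,0])).round(2),"y yaw",np.degrees(np.arctan2(M[1,1],M[0,1])).round(2),"z",M[:,2].round(3),"F",o["ft_force"].round(1),"w",o["width"])
for n in sys.argv[2].split(","):
    s=vision.snapshot(n);cv2.imwrite(f"pics/{sys.argv[1]}_{n}.png",s["frame"][:,:,::-1]);np.savez(f"{sys.argv[1]}_{n}.npz",**s)
    H=hsv(s);h,sa,v=[H[...,i].astype(int) for i in range(3)]
    for c in blobs((h>40)&(h<85)&(sa>80),300 if n!="wrist" else 2000):
        print(n,"green",cv2.boundingRect(c),[rect(s,c,z).tolist() for z in (.01,.03)])
E
python3 look.py a wrist
```

```text
1.6 tcp [448.1  -8.1 179.2] toolx yaw -83.18 y yaw -173.18 z [-0.002 -0.    -1.   ] F [ 0.6 -0.7 -0.2] w 0.08496593042955061
wrist green (292, 158, 54, 130) [[447.0, -9.7, 44.8, 114.2, 6.4], [447.6, -14.1, 41.7, 106.4, 6.4]]
```

View pics/a_wrist.png

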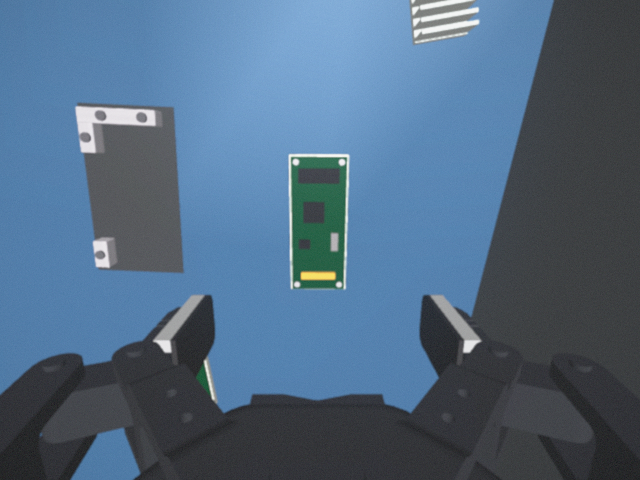

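The wrist view shows the module centred at (319,222) between the open fingers. The stop is to the left at (130,188), and everything agrees with the earlier measurements. I'll descend with the fingers part-closed.

Emit:
move_arm --motion '[{"slide": [1, 1, 30], "dr": [0, 0, 0], "hand": 62}, {"slide": [1, 1, 70], "dr": [0, 0, 0], "hand": 62}, {"slide": [1, 1, 110], "dr": [0, 0, 0], "hand": 62}, {"slide": [1, 1, 135], "dr": [0, 0, 0], "hand": 62}, {"slide": [1, 1, 148], "dr": [0, 0, 0], "hand": 62}, {"slide": [1, 1, 153], "dr": [0, 0, 0], "hand": 62}, {"slide": [1, 1, 153], "dr": [0, 0, 0], "hand": 62}, {"slide": [1, 1, 153], "dr": [0, 0, 0], "hand": 62}]'

```text
clock: 2.65
eef_pos: [0.4474, -0.0112, 0.0281]
eef_rot: [-2.344, 2.089, -0.002]
ft_force: [0.6, -0.2, -0.1]
width: 0.062
grip_force: 0.0
```

```bash
python3 look.py b side; python3 - <<'E'
import cv2
i=cv2.imread('pics/b_side.png')[190:340,220:420];cv2.imwrite('pics/b_crop.png',cv2.resize(i,None,fx=4,fy=4))
E
```

```text
2.65 tcp [447.4 -11.2  28.1] toolx yaw -83.41 y yaw -173.41 z [ 0.002  0.    -1.   ] F [ 0.6 -0.2 -0.1] w 0.06199369490673445
side green (287, 382, 39, 40) [[350.5, 260.0, 34.5, 63.8, 52.0], [345.2, 273.7, 33.4, 61.8, 52.0]]
side green (183, 308, 38, 25) [[564.3, 166.1, 52.7, 53.9, -77.1], [552.1, 182.8, 51.0, 52.1, -77.1]]
side green (289, 250, 33, 40) [[447.0, -8.3, 44.2, 107.3, 6.3], [438.5, 14.0, 42.8, 103.9, 6.3]]
```

View pics/b_crop.png

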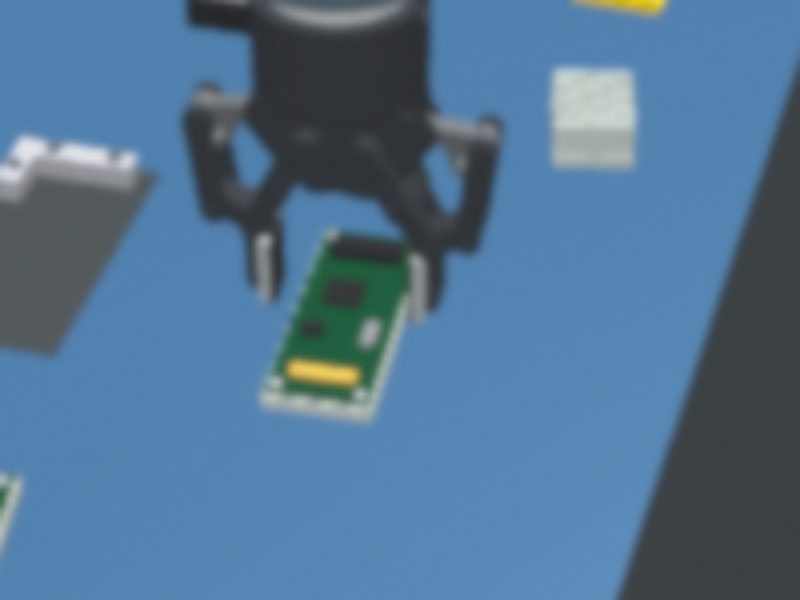

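The crop shows the fingers straddling the module's middle, with the tips still above the bench. I'll creep down until contact is light.

Emit:
move_arm --motion '[{"slide": [-1, 0, 3], "dr": [0, 0, 0], "hand": 62}, {"slide": [-1, 0, 5], "dr": [0, 0, 0], "hand": 62}, {"slide": [-1, 0, 6], "dr": [0, 0, 0], "hand": 62}, {"slide": [-1, 0, 6], "dr": [0, 0, 0], "hand": 62}]'

```text
clock: 3.2
eef_pos: [0.4465, -0.0104, 0.0212]
eef_rot: [2.345, -2.09, -0.0]
ft_force: [0.1, 0.7, -0.7]
width: 0.0623
grip_force: 0.0
```

Emit:
move_arm --motion '[{"slide": [0, 0, 1], "dr": [0, 0, 0], "hand": 62}, {"slide": [0, 0, 2], "dr": [0, 0, 0], "hand": 62}, {"slide": [0, 0, 2], "dr": [0, 0, 0], "hand": 62}]'

```text
clock: 3.58
eef_pos: [0.4465, -0.0104, 0.0192]
eef_rot: [2.345, -2.09, -0.0]
ft_force: [0.2, 0.2, -0.7]
width: 0.0619
grip_force: 0.0
```

Emit:
move_arm --motion '[{"slide": [0, 0, 1], "dr": [0, 0, 0], "hand": 52}, {"slide": [0, 0, 1], "dr": [0, 0, 0], "hand": 48}, {"slide": [0, 0, 1], "dr": [0, 0, 0], "hand": 44}, {"slide": [0, 0, 1], "dr": [0, 0, 0], "hand": 44}, {"slide": [0, 0, 1], "dr": [0, 0, 0], "hand": 44}]' --grip_force 25

```text
clock: 4.2
eef_pos: [0.4467, -0.0103, 0.0184]
eef_rot: [-2.345, 2.09, -0.0]
ft_force: [-0.6, 0.2, 3.1]
width: 0.0496
grip_force: 26.6
```

```bash
python3 look.py c side
```

```text
4.2 tcp [446.7 -10.3  18.4] toolx yaw -83.4 y yaw -173.4 z [ 0.  0. -1.] F [-0.6  0.2  3.1] w 0.049613700056851937
side green (287, 382, 39, 40) [[350.5, 260.0, 34.5, 63.8, 52.0], [345.2, 273.7, 33.4, 61.8, 52.0]]
side green (183, 308, 38, 25) [[564.4, 166.0, 52.9, 53.7, -77.5], [552.2, 182.7, 51.2, 52.0, -77.5]]
side green (289, 251, 31, 39) [[447.6, -5.7, 46.7, 102.3, 4.7], [439.2, 16.5, 45.2, 99.0, 4.7]]
```

Emit:
move_arm --motion '[{"slide": [1, -8, 0], "dr": [0, 0, 0.01], "hand": 44}, {"slide": [3, -25, 0], "dr": [0, 0, 0.02], "hand": 44}, {"slide": [6, -45, 0], "dr": [0, 0, 0.037], "hand": 44}, {"slide": [8, -65, 0], "dr": [0, 0, 0.037], "hand": 44}, {"slide": [11, -85, 0], "dr": [0, 0, 0.037], "hand": 44}, {"slide": [13, -105, 0], "dr": [0, 0, 0.037], "hand": 44}, {"slide": [16, -125, 0], "dr": [0, 0, 0.037], "hand": 44}, {"slide": [18, -140, 0], "dr": [0, 0, 0.037], "hand": 44}, {"slide": [19, -148, 0], "dr": [0, 0, 0.037], "hand": 44}, {"slide": [19, -151, 0], "dr": [0, 0, 0.037], "hand": 44}, {"slide": [19, -151, 0], "dr": [0, 0, 0.037], "hand": 44}]'

```text
clock: 5.62
eef_pos: [0.5971, -0.0127, 0.0183]
eef_rot: [2.303, -2.131, -0.003]
ft_force: [-5.0, -1.8, 8.7]
width: 0.049
grip_force: 27.3
```

```bash
python3 look.py d top,side,wrist
```

```text
5.625 tcp [597.1 -12.7  18.3] toolx yaw -85.54 y yaw -175.54 z [-0.004 -0.001 -1.   ] F [-5.  -1.8  8.7] w 0.049041520922543845
top green (190, 162, 24, 33) [[566.2, 162.7, 45.0, 55.6, -77.7], [560.3, 157.3, 43.9, 54.3, -77.7]]
top green (260, 152, 23, 23) [[595.4, 25.3, 40.6, 45.9, -85.2], [588.8, 23.1, 39.7, 44.8, -85.2]]
top green (297, 148, 24, 24) [[601.0, -46.3, 44.5, 45.5, -85.8], [594.3, -46.9, 43.4, 44.4, -85.8]]
side green (287, 382, 39, 40) [[350.5, 260.0, 34.5, 63.8, 52.0], [345.2, 273.7, 33.4, 61.8, 52.0]]
side green (184, 308, 37, 25) [[564.1, 166.1, 52.9, 53.5, -77.0], [551.9, 182.8, 51.2, 51.8, -77.0]]
side green (212, 235, 30, 36) [[598.8, -9.3, 46.1, 104.4, 6.8], [585.5, 13.1, 44.6, 101.1, 6.8]]
wrist green (256, 173, 123, 227) [[597.6, -20.0, 45.9, 100.1, 4.4], [598.3, -28.9, 38.9, 84.9, 4.4]]
```

View pics/d_wrist.png

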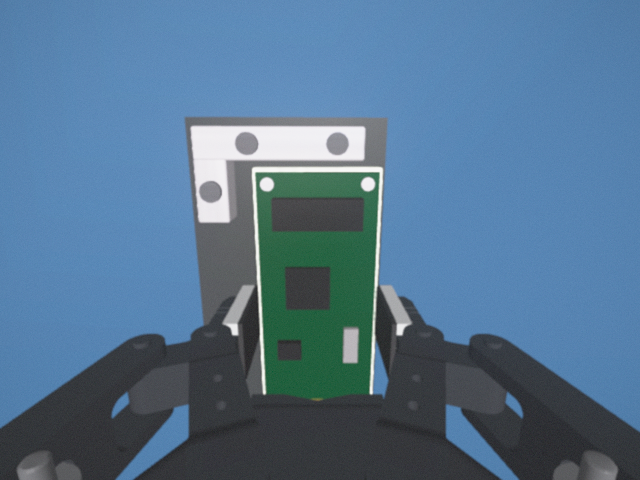

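The wrist view shows the module edge at column 254, against the block face at about 235 (7–8 mm gap). The rail face is at row 161, against the module end at 168 (about 3 mm gap). I'll creep in gently on both axes.

Emit:
move_arm --motion '[{"slide": [0, -3, 0], "dr": [0, 0, 0], "hand": 44}, {"slide": [0, -6, -0.5], "dr": [0, 0, 0], "hand": 44}, {"slide": [0, -7.5, -0.5], "dr": [0, 0, 0], "hand": 44}, {"slide": [1, -8, -0.5], "dr": [0, 0, 0], "hand": 44}, {"slide": [2, -8, -0.5], "dr": [0, 0, 0], "hand": 44}, {"slide": [3, -8, -0.5], "dr": [0, 0, 0], "hand": 44}, {"slide": [3, -8, -0.5], "dr": [0, 0, 0], "hand": 44}]'

```text
clock: 6.65
eef_pos: [0.6053, -0.0123, 0.0183]
eef_rot: [-2.305, 2.135, 0.007]
ft_force: [-8.2, 8.7, 7.7]
width: 0.0492
grip_force: 27.2
```

```bash
python3 look.py e wrist
```

```text
6.65 tcp [605.3 -12.3  18.3] toolx yaw -85.6 y yaw -175.6 z [-0.003  0.003 -1.   ] F [-8.2  8.7  7.7] w 0.049217357337617035
wrist green (257, 173, 122, 227) [[605.8, -19.5, 45.9, 100.3, 4.2], [606.5, -28.5, 38.9, 85.1, 4.2]]
```

View pics/e_wrist.png

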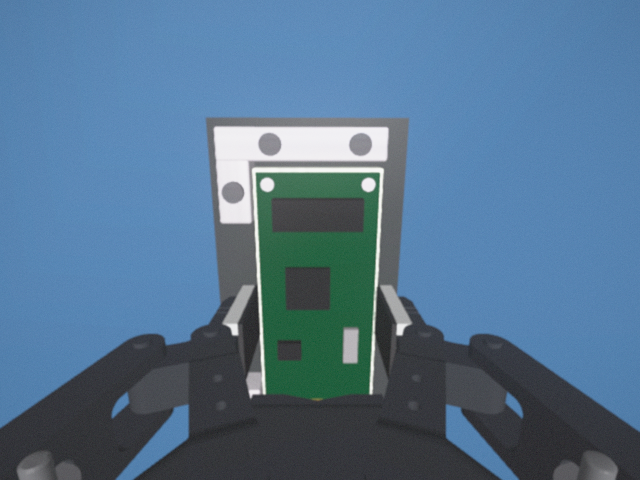

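The force rose, but gaps of about 1–2 mm remain (block face at column 250 against 254, rail at 161 against 168). I'll push slightly further.

Emit:
move_arm --motion '[{"slide": [1.5, -0.5, -0.5], "dr": [0, 0, 0], "hand": 44}, {"slide": [2.5, -0.5, -0.5], "dr": [0, 0, 0], "hand": 44}, {"slide": [3, -1.5, -0.5], "dr": [0, 0, 0], "hand": 44}, {"slide": [3, -1.5, -0.5], "dr": [0, 0, 0], "hand": 44}, {"slide": [3, -1.5, -0.5], "dr": [0, 0, 0], "hand": 44}]'

```text
clock: 7.32
eef_pos: [0.6056, -0.0148, 0.0183]
eef_rot: [2.304, -2.134, -0.011]
ft_force: [-10.6, 11.0, 9.1]
width: 0.049
grip_force: 27.3
```

Emit:
move_arm --motion '[{"slide": [0.5, -0.5, 0], "dr": [0, 0, 0], "hand": 44}, {"slide": [0.5, -0.5, 0], "dr": [0, 0, 0], "hand": 66}, {"slide": [0, 0, 0], "dr": [0, 0, 0], "hand": 66}, {"slide": [0, 0, 0], "dr": [0, 0, 0], "hand": 66}, {"slide": [0, 0, -4], "dr": [0, 0, 0], "hand": 66}, {"slide": [0, 0, -20], "dr": [0, 0, 0], "hand": 66}, {"slide": [0, 0, -60], "dr": [0, 0, 0], "hand": 66}, {"slide": [0, 0, -100], "dr": [0, 0, 0], "hand": 66}, {"slide": [0, 0, -100], "dr": [0, 0, 0], "hand": 66}]'

```text
clock: 8.45
eef_pos: [0.6114, -0.0171, 0.1248]
eef_rot: [-2.302, 2.128, -0.01]
ft_force: [0.5, 0.5, -0.5]
width: 0.0659
grip_force: 0.0
```

```bash
python3 look.py f wrist,side
```

```text
8.45 tcp [611.4 -17.1 124.8] toolx yaw -85.5 y yaw -175.5 z [ 0.01   0.001 -1.   ] F [ 0.5  0.5 -0.5] w 0.06587946656464568
wrist green (295, 167, 67, 156) [[605.3, -13.7, 45.1, 115.9, 4.1], [606.2, -19.5, 41.3, 106.2, 4.1]]
side green (287, 382, 39, 40) [[350.5, 260.0, 34.5, 63.8, 52.0], [345.2, 273.7, 33.4, 61.8, 52.0]]
side green (183, 308, 38, 25) [[564.1, 166.1, 52.9, 53.5, -77.0], [551.9, 182.8, 51.2, 51.8, -77.0]]
side green (209, 235, 39, 35) [[606.8, -11.5, 44.7, 105.1, 4.5], [593.3, 10.9, 43.3, 101.7, 4.5]]
```

View pics/f_wrist.png

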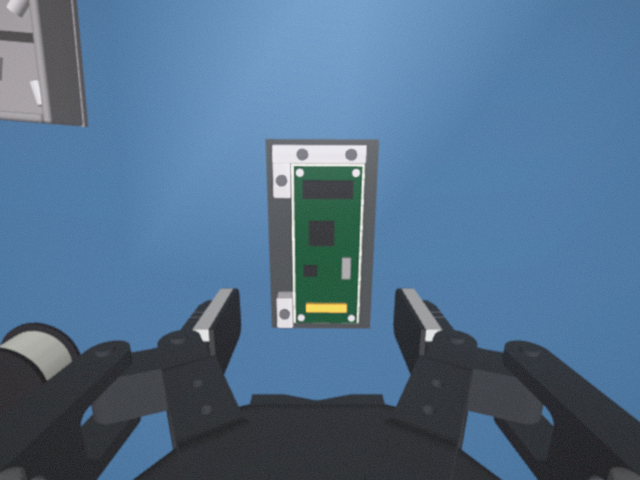

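The wrist view shows the module home, against both blocks (columns 291–293) and the rail (row 163), and released. Next I'll regrip it.

Emit:
move_arm --motion '[{"slide": [0, 0, 30], "dr": [0, 0, 0], "hand": 62}, {"slide": [0, 0, 60], "dr": [0, 0, 0], "hand": 62}, {"slide": [0, 0, 80], "dr": [0, 0, 0], "hand": 62}, {"slide": [0, 0, 80], "dr": [0, 0, 0], "hand": 62}, {"slide": [0, 0, 80], "dr": [0, 0, 0], "hand": 62}]'

```text
clock: 9.18
eef_pos: [0.6091, -0.0172, 0.0399]
eef_rot: [-2.306, 2.133, -0.001]
ft_force: [0.1, 0.1, 1.0]
width: 0.0621
grip_force: 0.0
```

Emit:
move_arm --motion '[{"slide": [-3, 3.5, 2], "dr": [0, 0, 0], "hand": 62}, {"slide": [-3, 3.5, 10], "dr": [0, 0, 0], "hand": 62}, {"slide": [-3, 3.5, 18], "dr": [0, 0, 0], "hand": 62}, {"slide": [-3, 3.5, 21.5], "dr": [0, 0, 0], "hand": 62}, {"slide": [-3, 3.5, 21.5], "dr": [0, 0, 0], "hand": 62}, {"slide": [-3, 3.5, 21.5], "dr": [0, 0, 0], "hand": 50}, {"slide": [-3, 3.5, 21.5], "dr": [0, 0, 0], "hand": 44}, {"slide": [-3, 3.5, 21.5], "dr": [0, 0, 0], "hand": 44}, {"slide": [-3, 3.5, 21.5], "dr": [0, 0, 0], "hand": 44}, {"slide": [-3, 3.5, 21.5], "dr": [0, 0, 0], "hand": 44}]' --grip_force 40

```text
clock: 10.42
eef_pos: [0.6053, -0.0144, 0.0183]
eef_rot: [-2.306, 2.133, -0.001]
ft_force: [-0.8, 0.4, 5.8]
width: 0.0486
grip_force: 42.2
```

Emit:
move_arm --motion '[{"slide": [0, 0, -5], "dr": [0, 0, 0], "hand": 44}, {"slide": [0, 0, -15], "dr": [0, 0, 0], "hand": 44}, {"slide": [0, 0, -35], "dr": [0, 0, 0], "hand": 44}, {"slide": [0, 0, -60], "dr": [0, 0, 0], "hand": 44}, {"slide": [0, 0, -80], "dr": [0, 0, 0], "hand": 44}, {"slide": [0, 0, -90], "dr": [0, 0, 0], "hand": 44}, {"slide": [0, 0, -90], "dr": [0, 0, 0], "hand": 44}]'

```text
clock: 11.3
eef_pos: [0.6052, -0.0143, 0.1082]
eef_rot: [-2.305, 2.133, -0.001]
ft_force: [0.2, 0.3, -2.2]
width: 0.0485
grip_force: 41.7
```

```bash
python3 look.py g side,wrist; python3 - <<'E'
import cv2,numpy as np
a=cv2.imread('pics/g_side.png')[150:300,130:330];b=cv2.imread('pics/g_wrist.png')
cv2.imwrite('pics/g_c.png',np.hstack([cv2.resize(a,(400,300)),cv2.resize(b,(400,300))]))
E
```

```text
11.3 tcp [605.2 -14.3 108.2] toolx yaw -85.54 y yaw -175.54 z [ 0.001  0.    -1.   ] F [ 0.2  0.3 -2.2] w 0.04848952750930091
side green (287, 382, 39, 40) [[350.5, 260.0, 34.5, 63.8, 52.0], [345.2, 273.7, 33.4, 61.8, 52.0]]
side green (183, 308, 38, 25) [[564.1, 166.2, 52.7, 53.7, -76.4], [551.9, 182.9, 51.0, 52.0, -76.4]]
side green (202, 196, 32, 34) [[677.5, -127.0, 53.9, 120.8, 9.0], [661.7, -100.9, 52.1, 116.9, 9.0]]
wrist green (257, 172, 122, 227) [[602.1, 17.5, 76.9, 167.6, 4.2], [602.8, 8.6, 70.0, 152.4, 4.2]]
```

View pics/g_c.png

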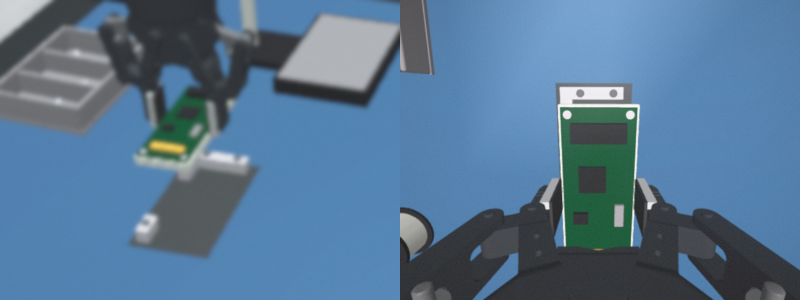

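It is held level (wrist view: board centred at about (598,175) in the composite, outline undistorted). I'll carry it over the stage, pulling back in x first to keep clear of the post.

Emit:
move_arm --motion '[{"slide": [8, 15, 0], "dr": [0, 0, 0.01], "hand": 44}, {"slide": [30, 35, 0], "dr": [0, 0, 0.02], "hand": 44}, {"slide": [60, 50, 0], "dr": [0, 0, 0.03], "hand": 44}, {"slide": [95, 59, 0], "dr": [0, 0, 0.04], "hand": 44}, {"slide": [130, 59, 0], "dr": [0, 0, 0.042], "hand": 44}, {"slide": [165, 59, 0], "dr": [0, 0, 0.042], "hand": 44}, {"slide": [200, 59, 0], "dr": [0, 0, 0.042], "hand": 44}, {"slide": [235, 59, 0], "dr": [0, 0, 0.042], "hand": 44}, {"slide": [265, 59, 0], "dr": [0, 0, 0.042], "hand": 44}, {"slide": [283, 59, 0], "dr": [0, 0, 0.042], "hand": 44}, {"slide": [289, 59, 0], "dr": [0, 0, 0.042], "hand": 44}, {"slide": [289, 59, 0], "dr": [0, 0, 0.042], "hand": 44}]'

```text
clock: 12.9
eef_pos: [0.5686, -0.3067, 0.1074]
eef_rot: [2.261, -2.181, -0.001]
ft_force: [0.1, -0.5, -1.6]
width: 0.049
grip_force: 41.7
```

Emit:
move_arm --motion '[{"slide": [0, 0, 10], "dr": [0, 0, 0], "hand": 44}, {"slide": [0, 0, 30], "dr": [0, 0, 0], "hand": 44}, {"slide": [0, 0, 48], "dr": [0, 0, 0], "hand": 44}, {"slide": [0, 0, 58], "dr": [0, 0, 0], "hand": 44}, {"slide": [0, 0, 63], "dr": [0, 0, 0], "hand": 44}, {"slide": [0, 0, 63], "dr": [0, 0, 0], "hand": 44}]'

```text
clock: 13.65
eef_pos: [0.5688, -0.307, 0.0448]
eef_rot: [2.261, -2.181, 0.0]
ft_force: [0.0, 0.2, -2.1]
width: 0.0484
grip_force: 41.7
```

```bash
python3 look.py i wrist,side
```

```text
13.65 tcp [ 568.8 -307.    44.8] toolx yaw -87.92 y yaw -177.92 z [-0. -0. -1.] F [ 0.   0.2 -2.1] w 0.04835409790422559
wrist green (257, 172, 122, 227) [[568.6, -302.9, 55.0, 120.1, 1.8], [568.9, -311.8, 48.1, 104.9, 1.8]]
side green (287, 382, 39, 40) [[350.5, 260.0, 34.5, 63.8, 52.0], [345.2, 273.7, 33.4, 61.8, 52.0]]
side green (184, 308, 37, 25) [[564.1, 166.1, 52.9, 53.5, -77.0], [551.9, 182.8, 51.2, 51.8, -77.0]]
```

View pics/i_wrist.png

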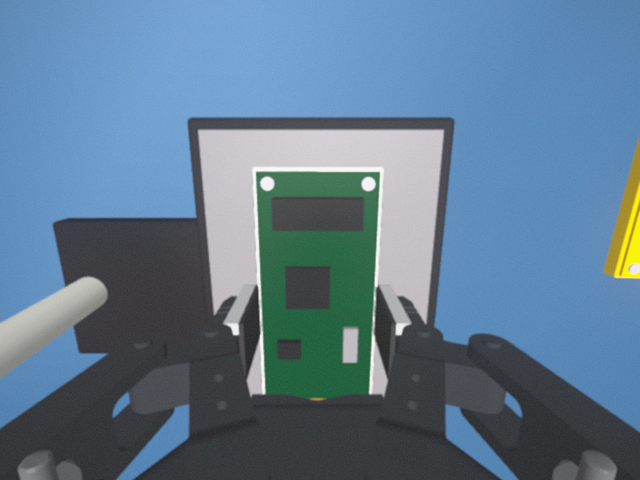

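The module (columns 254–382) is centred on and parallel to the stage (columns 190–452), and the post is clear on the left. I'll lower, release and retreat upward.

Emit:
move_arm --motion '[{"slide": [0, 0, 3], "dr": [0, 0, 0], "hand": 44}, {"slide": [0, 0, 5.5], "dr": [0, 0, 0], "hand": 44}, {"slide": [0, 0, 6.5], "dr": [0, 0, 0], "hand": 44}, {"slide": [0, 0, 6.5], "dr": [0, 0, 0], "hand": 44}, {"slide": [0, 0, 6.5], "dr": [0, 0, 0], "hand": 44}]'

```text
clock: 14.38
eef_pos: [0.5686, -0.3072, 0.0384]
eef_rot: [2.261, -2.181, 0.0]
ft_force: [0.7, 0.4, 0.1]
width: 0.0486
grip_force: 41.9
```

Emit:
move_arm --motion '[{"slide": [0, 0, 0], "dr": [0, 0, 0], "hand": 66}, {"slide": [0, 0, 0], "dr": [0, 0, 0], "hand": 66}, {"slide": [0, 0, 0], "dr": [0, 0, 0], "hand": 66}, {"slide": [0, 0, -8], "dr": [0, 0, 0], "hand": 66}, {"slide": [0, 0, -30], "dr": [0, 0, 0], "hand": 66}, {"slide": [0, 0, -60], "dr": [0, 0, 0], "hand": 66}, {"slide": [0, 0, -100], "dr": [0, 0, 0], "hand": 66}, {"slide": [0, 0, -120], "dr": [0, 0, 0], "hand": 66}, {"slide": [0, 0, -120], "dr": [0, 0, 0], "hand": 66}, {"slide": [0, 0, -120], "dr": [0, 0, 0], "hand": 66}]'

```text
clock: 15.62
eef_pos: [0.5682, -0.3068, 0.1575]
eef_rot: [2.261, -2.181, -0.002]
ft_force: [0.1, -0.1, -0.3]
width: 0.0658
grip_force: 0.0
```

```bash
python3 look.py j wrist,side; sed -i 's/(.01,.03)/(.03,)/' look.py
```

```text
15.625 tcp [ 568.2 -306.8  157.5] toolx yaw -87.94 y yaw -177.94 z [-0.001  0.001 -1.   ] F [ 0.1 -0.1 -0.3] w 0.06578331183846725
wrist green (285, 161, 64, 149) [[568.4, -301.6, 48.6, 123.7, 1.9], [568.5, -306.9, 45.0, 114.6, 1.9]]
side green (287, 382, 39, 40) [[350.5, 260.0, 34.5, 63.8, 52.0], [345.2, 273.7, 33.4, 61.8, 52.0]]
side green (183, 308, 38, 25) [[564.1, 166.1, 52.9, 53.5, -77.0], [551.9, 182.8, 51.2, 51.8, -77.0]]
```

View pics/j_wrist.png

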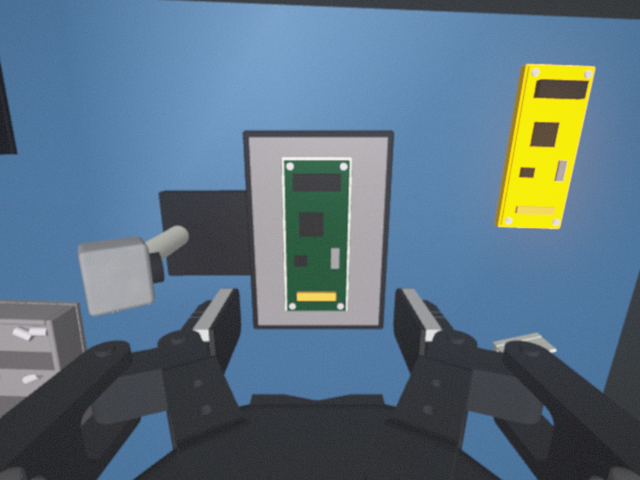

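The module (317,235) lies flat and centred on the stage (317,230) at (568.5,-306.9) mm, 1.9°. At z = 30 mm its measured size matches. The square module is unmoved and the robot is clear, so I'm handing in.

```bash
python3 -c "
from workcell import r
print(r.sign_off())"
```

```text
the job is handed in; nothing more can be done
None
```

The long module was slid home into the corner stop and released there, then laid flat on the middle of the inspection stage; by my final measurements it is centred within about 1 mm and aligned within about 1° of the stage, the square module did not move, and the job was handed in at about 16 s (sign-off returned no verdict).

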